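# Stack the carton on the scale and hold its recessed zero button

### The job

Stack the loose swab carton squarely on the carton that already lies on the bench scale's pan, edges flush all round, and let go of it. Then draw the blue-handled stylus out of its stand, reach its steel tip through the yellow-ringed hole in the scale's front panel, and press the red recessed button gently all the way down. Finish like that, with the stylus in the gripper and the button still held down; leave the lower carton, the cups, the bottle and the dish where they are.

Things in the scene. Friction and masses are not known exactly. Their poses are not given: they have to be found in the camera images.
- scale: White bench scale, fixed, 250 (x) x 200 (y) x 60 mm to the top of its pan; origin under its centre at surface level, +x to its back. Steel pan 150 x 170 mm at the back, centred 45 mm to +x, top at 60 mm. Lower front panel (top at 45 mm) over its front 90 mm, with a flat dark display on its left and two grey keys that do nothing.
- hole_mouth (a point): Centre of the mouth of the yellow-ringed round hole in the scale's front panel, at the scale's (-85, -55, 47) mm. The ring is 28 mm wide, 2 mm high and 18 mm clear inside; the hole below it is 16 mm wide and runs straight down. The red button's top lies 20 mm below this point when not pressed, 26 mm below when fully down.
- button_top (a point): Centre of the flat top of the red button (14 mm wide) inside the hole; moves down with it.
- zero_button (a joint): Travel of the recessed red button in m: 0 released, 0.006 fully down at a hard stop. Sprung: about 0.7 N starts it, about 5 N brings it fully down; it springs back when let go.
- carton_base: White closed swab carton, 65 (x) x 130 (y) x 60 mm, about 0.12 kg, lying loose on the scale's pan, near its centre and roughly in line with the scale. Origin at the centre of its underside, z up.
- carton_loose: Identical white closed swab carton, 65 (x) x 130 (y) x 60 mm, about 0.12 kg, lying on the worktop to the left or right of the scale. Origin at the centre of its underside; take it from above across its 65 mm side.
- stylus_stand: Fixed stand for the stylus, on the other side of the scale from the loose carton: dark base plate 80 x 80 x 9 mm with a grey block 40 x 40 mm up to 80 mm height; a vertical 9 mm hole in its middle. Origin under its centre.
- stylus: Stylus, 150 mm long, 0.04 kg, standing upright, tip down, in the stand. Origin at the end of the tip, z along it towards the handle: steel tip 6 mm diameter from 0 to 70 mm, black collar 22 mm diameter from 70 to 76 mm (rests on the stand's top, tip 10 mm above the worktop), round blue handle 16 mm diameter from 76 to 150 mm. Lift it 70 mm to clear the stand.
- stylus_tip (a point): End of the stylus's steel tip (its origin).
- yellow_cup: Bystander: sample cup with yellow lid, 62 x 62 x 62 mm, behind the scale; origin under its centre.
- red_cup: Bystander: sample cup with red lid, 62 x 62 x 62 mm, behind the scale; origin under its centre.
- ethanol: Bystander: white bottle with red cap, 68 mm wide, 165 mm tall, at the back left; origin under its centre.
- dish: Bystander: flat round petri dish, 91 mm wide, 15 mm high, to the left behind; origin under its centre.
Mind the look-alikes: they are no part of the job. Leave any orange look-alike of the carton_loose alone.

How it is judged:
By the outcome, as a careful person would: the job done as asked, in the order asked, and still so for the second after the job is handed in, while the arm keeps its last pose, push and grip.
It also fails if it takes over 59 s, if anything falls off the work surface, if the arm or the gripper's body presses on something with over 40 N, if the wrist force passes 120 N, or if a joint passes its speed limit or range.

### The arm

A 7-joint arm with a two-finger parallel gripper is mounted at the origin on a cart in front of the work surface, level with it; the furniture and walls round the work are solid. World frame = base frame: x ahead of the robot, y to its left, z up, the work surface at z = 0. Lengths are in mm, angles in degrees, forces in N, time in s.
With the tool pointing down it reaches from about 425 to 975 mm from the base axis. Payload 16.7 kg.
Tool frame: the origin (TCP) lies midway between the tips of the shut fingers; the grasp point (between the pads) lies grip_point_offset behind it (grip_point_offset is the distance from the TCP to the grasp point, in mm); z points along the fingers, y is the line along which they close (so a half turn about z gives the same grasp; the last joint's range is limited). The gripper opens to 85 mm and grips with 20 to 120 N. Pads are 22 mm wide; open, the fingers measure 114 mm over their backs; the gripper's body (76 mm by 85 mm) begins 54 mm behind the grasp point. The pads swing forward as they close: fully open they stand 13 mm farther back than shut.
Start: joints at [-82.191, 24.414, 4.234, 92.017, -1.954, 63.644, -3.845], TCP at [190.305, 647.58, 231.302] pointing down, gripper open.
Joint ranges: [-163.25, 163.25], [-28.42, 122.38], [-70.27, 78.77], [12.13, 141.07], [-58.53, 238.53], [9.26, 117.41], [-156.51, 156.51]. Speed limits (degrees/s): [108.29, 108.29, 136.94, 136.94, 172.46, 172.46, 172.46].

### API

Orientations are given as a 3x3 rotation matrix whose columns are the frame's x, y, z axes.
In Python, from station import * gives the robot as it stands.
- The arm moves only by the tool arm_command, never from a script. Its argument "commands" is a list that holds one entry, the list of rows, each a list of 7 numbers: the shift along the tool's x, y, z in m, then the turn, a rotation vector about the tool's x, y, z in rad, then the finger opening in m, from 0 to 0.0854. A call has 1 to 8 rows; each row shifts and turns the commanded pose from where the row before left it, along the tool's axes as they then stand; what a row does not reach is not made up. A row lasts 1/12 s, in which the tool goes at most 41.7 mm and 7.16 degrees, less where a joint would pass 70% of its speed; a pose out of reach is approached as far as the arm can. A call is refused whole if a number of a shift passes 0.0417 or a number of a turn 0.125, either way. A call with a gripper value outside its range is refused whole. The fingers move at their own pace and stop on an object; "squeeze" is the grip in N (left out, the last holds). Time passes only in rows, so rows that do not move let the fingers close. It gives the time, the measured TCP pose, the force, the opening and the grip force at its end, in the units of the state.
- get_obs(): the state, without advancing time (a new reading comes with each control period).
- camera(name): name is "scene" or "top"; returns a dict with "image" (400x640x3 uint8, blue, green, red), "z_map" (400x640 float32, mm along the optical axis (not along the pixel's ray), 0 where there is no reading), "fov_y" (degrees; the focal length in pixels is half the picture's height over the tangent of half this angle, whatever the lens; pixels are square), "cx", "cy" (the principal point, pixels), "rvec" (rotation vector, rad) and "tvec" (3), from world to camera coordinates, as OpenCV has them. Camera axes: x right, y down, z forward; pixel columns grow to the right and rows downward; lengths in mm; the calibration is good to about 2 mm. A picture is of the moment at which its call begins.
- job_done(): hands the job in; it is judged then, once.
The state is a dict: "time_s": time; "qpos": joint angles; "joint_vel": joint speeds; "tau": joint torques, N m; "position": TCP position; "tcp_rot": TCP orientation; "contact_force": force on the tool from outside, world axes, zero at the start; "ft_torque": the same for the moment, N m; "opening": opening from 0.0 (shut) to 1.0 (fully open); "finger_force": force on a finger pad.
Only numpy, scipy, OpenCV 4.12 (cv2) and the standard library are available. Lean on these libraries where they do the work, as an engineer would, in place of code of your own. Each camera call takes 0.05 s, during which the arm holds its last target. There are 200 camera calls.

## Working session

There is one attempt and no reset: what is moved stays moved. The work goes in short steps, Python scripts to look and compute and a tool call to move; the robot and the scene stay as the last step left them, time stands still between calls to the robot, and variables do not carry over. Pictures are saved under pics/ and viewed, at most 10 in all, crops included, and the job is handed in when it is done.

Besides the shell and the picture viewer there is one more tool, called after "Call:" by a JSON object that holds its "op" and its "data", one argument or row to a line. arm_command: Moves the arm, as the interface text tells. Its arguments: {"type":"object","properties":{"commands":{"type":"array"},"squeeze":{"type":"number"}},"required":["commands"]}

```bash
mkdir -p pics; ls; python3 - <<'E'
from station import *
import cv2,pickle,numpy as np
o=get_obs()
for k,v in o.items(): print(k,np.round(v,3).tolist())
try: print(grip_point_offset)
except Exception as e: print(e)
d={}
for n in("scene","top"):
    c=camera(n);d[n]=c;cv2.imwrite(f"pics/{n}0.png",c["image"]);print(n,c["fov_y"],c["cx"],c["cy"],c["rvec"],c["tvec"],c["z_map"].shape)
pickle.dump(d,open("c0.pkl","wb"))
E
```

```text
pics
time_s 0.0
qpos [-82.19, 24.45, 4.232, 92.052, -1.953, 63.644, -3.844]
joint_vel [-0.116, 0.1, -0.054, -0.113, -0.014, -0.052, -0.045]
tau [-0.001, -94.982, 3.761, -46.352, 0.019, 0.01, -0.0]
position [190.226, 647.221, 230.616]
tcp_rot [[-0.959, 0.282, -0.0], [0.282, 0.959, -0.001], [-0.0, -0.001, -1.0]]
contact_force [0.354, 1.068, -0.421]
ft_torque [0.003, 0.022, -0.017]
finger_force 0.0
opening 1.0
18.700000000000003
scene 52.080990917276736 312.76562825347156 199.04595427670205 [ 1.08845593 -2.50743037  0.89066361] [441.96390986 395.00693057 754.487045  ] (400, 640)
top 46.220208948245514 310.7440019122222 198.32322368637674 [ 2.17558096 -2.1626861   0.08065085] [  26.54379291  641.46768585 1329.32825817] (400, 640)
```

View pics/scene0.png

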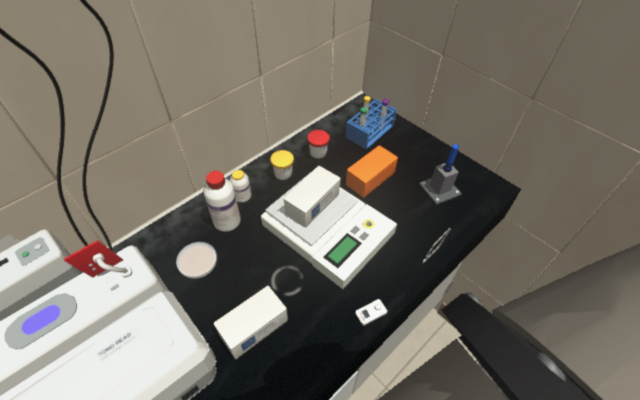

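View pics/top0.png

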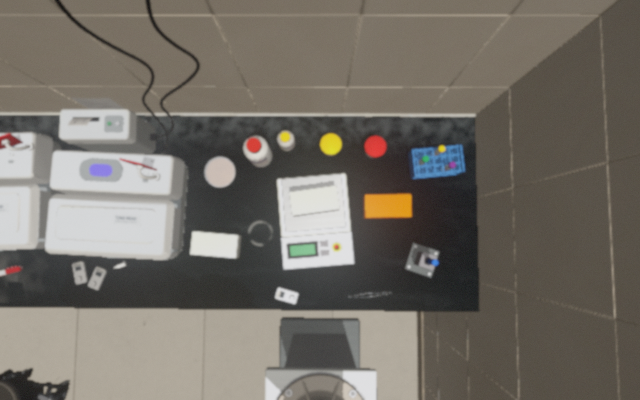

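Scene: loose white carton at scene (252,322) / top (215,245). Base carton on the pan at (313,195) / (314,197). Stylus at (452,158) / (432,262), and the yellow ring at (368,224) / (337,247).
Could be mistaken for the loose carton: the orange carton (372,170) (decoy), the base carton (313,195), the white timer (371,312) and the white machines at left. I choose the white one at (252,322).

```bash
cat > h.py <<'E'
import cv2,numpy as np,pickle
def geo(c):
    R=cv2.Rodrigues(np.array(c["rvec"],float))[0];t=np.array(c["tvec"],float).ravel()
    f=200/np.tan(np.radians(c["fov_y"])/2);return R,t,f
def proj(c,p):
    R,t,f=geo(c);q=np.atleast_2d(p)@R.T+t
    return np.c_[f*q[:,0]/q[:,2]+c["cx"],f*q[:,1]/q[:,2]+c["cy"]]
def cloud(c):
    R,t,f=geo(c);v,u=np.mgrid[:400,:640];z=c["z_map"].astype(float)
    P=np.stack([(u-c["cx"])/f*z,(v-c["cy"])/f*z,z],-1)
    W=(P-t)@R;W[z<=0]=np.nan;return W
def plane(c,uv,h):
    R,t,f=geo(c);uv=np.atleast_2d(uv)
    d=np.c_[(uv[:,0]-c["cx"])/f,(uv[:,1]-c["cy"])/f,np.ones(len(uv))]@R;o=-R.T@t
    return o+d*((h-o[2])/d[:,2])[:,None]
def two(c1,p1,c2,p2):
    def M(c):
        R,t,f=geo(c);return np.array([[f,0,c["cx"]],[0,f,c["cy"]],[0,0,1]])@np.c_[R,t]
    X=cv2.triangulatePoints(M(c1),M(c2),np.array(p1,float).reshape(2,1),np.array(p2,float).reshape(2,1));return (X[:3]/X[3]).ravel()
def big(m):
    n,l,s,_=cv2.connectedComponentsWithStats(m.astype(np.uint8));return l==1+np.argmax(s[1:,4])
def rect(P):
    r=cv2.minAreaRect(P[:,:2].astype(np.float32));return np.round(r[0],1),np.round(r[1],1),round(r[2],2)
E
python3 - <<'E'
from h import *
d=pickle.load(open("c0.pkl","rb"))
ox={"top":[(215,245),(314,197),(314,252)],"scene":[(255,315),(313,195),(368,222)]}
for n in d:
    c=d[n];W=cloud(c);im=c["image"];hsv=cv2.cvtColor(im,cv2.COLOR_BGR2HSV)
    print(n,"tcp px",proj(c,[190,647,231]), "table z",np.nanmedian(W[280:290,200:260,2]) if n=="top" else W[300,330,2])
    # cartons: bright, low-sat, ray to plane by depth height band
    v,u=np.mgrid[:400,:640]
    for nm,h,(x,y) in(("loose",60,ox[n][0]),("base",120,ox[n][1]),("panel",45,ox[n][2])):
        m=(abs(W[...,2]-h)<7)&(abs(u-x)<60)&(abs(v-y)<60)
        l=cv2.connectedComponents(m.astype(np.uint8))[1]
        lab=l[y,x]; 
        if lab==0: print(nm,"none",W[y,x]);continue
        k=l==lab;P=W[k];print(nm,k.sum(),"z",np.nanmedian(P[:,2]),rect(plane(c,np.c_[u[k],v[k]],h)))
    H,S,V=cv2.split(hsv)
    for nm,lo,hi,s in(("ring",20,34,(337,247) if n=="top" else (368,224)),("blue",100,125,(432,262) if n=="top" else (452,158))):
        m=(H>=lo)&(H<=hi)&(S>120)&(V>60)&(abs(u-s[0])<25)&(abs(v-s[1])<25)
        if m.any():
            m=big(m);P=np.c_[u[m],v[m]];b=P.min(0),P.max(0);print(nm,m.sum(),"c",P.mean(0),b,"world ring plane",plane(c,[(b[0]+b[1])/2],47)[0],"depth med",np.nanmedian(W[m],0))
            if nm=="blue":
                print("xyz top", W[m][np.nanargmax(W[m][:,2])])
    # stand
    s=(422,260) if n=="top" else (440,188)
    for h,t in((80,6),(9,4)):
        m=(abs(W[...,2]-h)<t)&(abs(u-s[0])<30)&(abs(v-s[1])<30)
        if m.any():
            m=big(m);print("stand",h,m.sum(),rect(plane(c,np.c_[u[m],v[m]],h)))
for n,(x,y,w,h) in {"scene":(200,120,270,240),"top":(180,160,270,125)}.items(): pass
a=cv2.resize(d["scene"]["image"][110:250,250:480],None,fx=3,fy=3,interpolation=cv2.INTER_CUBIC)[:,:690]
b=cv2.resize(d["scene"]["image"][280:365,200:430][:60],(690,180))
cv2.imwrite("pics/crop.png",np.vstack([a,b]))
E
```

```text
scene tcp px [[141.85778162 715.71090306]] table z -2.3332773110713116
loose 2129 z 59.45572131262276 (array([504.2, 303.6]), array([129.8,  67.9]), 85.56)
base 1300 z 119.86944617635763 (array([625.3,  23.3]), array([ 68.6, 134.1]), 8.51)
panel 3570 z 45.58782764175291 (array([531.1,  17.1]), array([174.3, 203.8]), 5.7)
ring 21 c [367.71428571 225.23809524] (array([363, 222]), array([373, 227])) world ring plane [500.08874468 -40.96504738  47.        ] depth med [502.08813312 -42.30731836  45.64236302]
blue 163 c [451.79754601 155.98159509] (array([445, 144]), array([458, 169])) world ring plane [ 497.5361826 -374.5179756   47.       ] depth med [ 462.98182801 -286.63992398  131.66391829]
xyz top [ 462.36488908 -294.22707036  162.3403238 ]
stand 80 172 (array([ 464.9, -288.9]), array([43.8, 44.6]), 71.48)
stand 9 401 (array([ 465.2, -289.4]), array([82.9, 81.6]), 71.73)
top tcp px [[ 51.59080445 376.66803957]] table z -1.5350771712548608
loose 1041 z 58.41170889636898 (array([506.6, 302.2]), array([131.2,  64.8]), 85.63)
base 1140 z 118.76536621468657 (array([627.8,  21.1]), array([ 65.2, 129.6]), 8.47)
panel 2894 z 44.678937981745236 (array([555.4,  17.5]), array([216.7, 199.5]), 5.12)
ring 1 c [334. 245.] (array([334, 245]), array([334, 245])) world ring plane [507.34613721 -36.63393039  47.        ] depth med [507.0280427  -37.72735128  16.03064244]
blue 52 c [434.48076923 262.11538462] (array([429, 260]), array([439, 266])) world ring plane [ 458.84226368 -317.89907299   47.        ] depth med [ 465.31996018 -293.43944911  155.8670327 ]
xyz top [ 461.82359136 -296.64971084  164.32085033]
stand 80 159 (array([ 466.2, -290.6]), array([41.3, 39.1]), 71.89)
stand 9 372 (array([ 466.6, -290.7]), array([80. , 79.5]), 72.0)
```

View pics/crop.png

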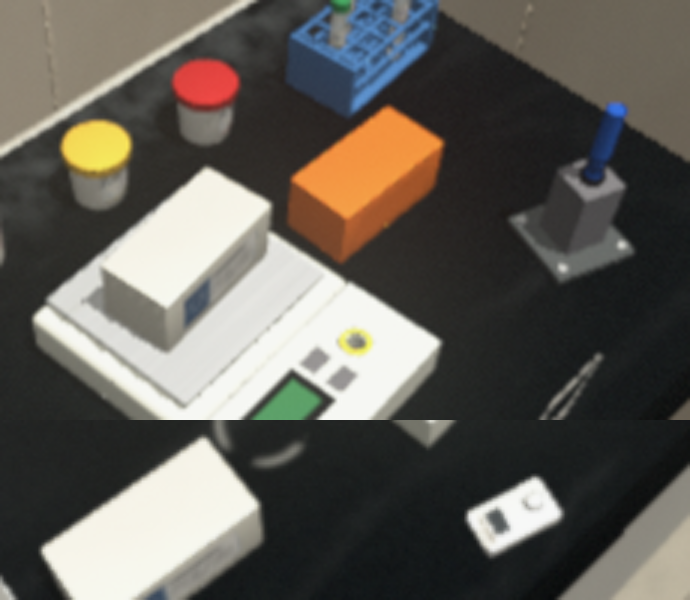

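The crop confirms the choice: white carton with a blue label at the lower left, and the stylus standing in its stand. Next I check heights on the way and the turn to the grasp pose.

```bash
cat >> h.py <<'E'
def rel(o,p,yaw):
    """total turn (rotvec, tool axes) and shift (tool axes AFTER the turn), metres; yaw=heading of tool y, tool z down"""
    from scipy.spatial.transform import Rotation as Ro
    R=np.array(o["tcp_rot"]);y=np.array([np.cos(np.radians(yaw)),np.sin(np.radians(yaw)),0]);z=np.array([0,0,-1.])
    T=np.c_[np.cross(y,z),y,z];rv=Ro.from_matrix(R.T@T).as_rotvec();d=np.array(p)-o["position"]
    print("pos",np.round(o["position"],1),"t",round(o["time_s"],2),"F",np.round(o["contact_force"],1),"open",round(float(o["opening"]),3),"q",np.round(o["qpos"],0).tolist())
    print("turn",np.round(rv,4),"shift before-turn axes",np.round(R.T@d/1e3,4),"after-turn axes",np.round(T.T@d/1e3,4))
E
python3 - <<'E'
from h import *
from station import get_obs
d=pickle.load(open("c0.pkl","rb"))
P=np.vstack([cloud(d[n]).reshape(-1,3) for n in d]);P=P[~np.isnan(P).any(1)]
for y in range(200,760,60):
    print(y,[int(np.max(P[(abs(P[:,1]-y)<30)&(abs(P[:,0]-x)<30)][:,2],initial=-99)) for x in range(190,800,60)])
rel(get_obs(),[505.4,302.9,150],-4.4)
E
```

```text
200 [-99, -99, 4, 8, 7, 7, 8, 6, 6, 168, 168]
260 [-99, -99, 5, 5, 6, 65, 65, 8, 20, 20, 14]
320 [752, -99, 5, 6, 7, 66, 64, 6, 21, 22, 17]
380 [758, -99, 5, 9, 6, 154, 162, 159, 162, 162, 8]
440 [-99, -99, 6, 5, 10, 165, 168, 164, 249, 258, 46]
500 [-99, -99, 5, 7, 7, 165, 168, 167, 164, 252, 201]
560 [349, -99, 3, 5, 13, 167, 168, 166, 168, 167, 230]
620 [471, 467, 5, 11, 15, 166, 167, 167, 167, 169, 240]
680 [340, 384, 7, 20, 16, 165, 168, 167, 163, 165, 198]
740 [300, 325, 5, 9, 14, 162, 162, 161, 162, 160, 6]
pos [190.2 647.3 230.7] t 0.1 F [-0.  -0.1  0.7] open 1.0 q [-82.0, 24.0, 4.0, 92.0, -2.0, 64.0, -4.0]
turn [-9.0000e-04  8.0000e-04  1.3618e+00] shift before-turn axes [-0.3995 -0.2414  0.081 ] after-turn axes [-0.3192  0.3407  0.0807]
```

Call:
{"op": "arm_command", "data": {
  "commands": [
    [[0, 0, 0, 0, 0, 0.1238, 0.0854], [0, 0, 0, 0, 0, 0.1238, 0.0854], [0, 0, 0, 0, 0, 0.1238, 0.0854], [0, 0, 0, 0, 0, 0.1238, 0.0854], [0, 0, 0, 0, 0, 0.1238, 0.0854], [0, 0, 0, 0, 0, 0.1238, 0.0854], [0, 0, 0, 0, 0, 0.1238, 0.0854], [0, 0, 0, 0, 0, 0.1238, 0.0854]]
  ]
}}

```text
time_s: 0.77
position: [190.2, 647.4, 230.9]
tcp_rot: [[-0.284, 0.959, -0.0], [0.959, 0.284, -0.001], [-0.001, -0.0, -1.0]]
contact_force: [0.3, -0.5, 0.1]
opening: 1.004
finger_force: 0.0
```

Call:
{"op": "arm_command", "data": {
  "commands": [
    [[0, 0, 0, 0, 0, 0.1238, 0.0854], [0, 0, 0, 0, 0, 0.1238, 0.0854], [0, 0, 0, 0, 0, 0.1238, 0.0854], [-0.026, 0.028, 0, 0, 0, 0, 0.0854], [-0.026, 0.028, 0, 0, 0, 0, 0.0854], [-0.026, 0.028, 0, 0, 0, 0, 0.0854], [-0.026, 0.028, 0, 0, 0, 0, 0.0854], [-0.026, 0.028, 0, 0, 0, 0, 0.0854]]
  ]
}}

```text
time_s: 1.43
position: [320.7, 505.6, 231.1]
tcp_rot: [[0.077, 0.997, -0.0], [0.997, -0.077, -0.0], [-0.0, -0.0, -1.0]]
contact_force: [1.3, -0.2, 0.8]
opening: 1.004
finger_force: 0.0
```

Call:
{"op": "arm_command", "data": {
  "commands": [
    [[-0.026, 0.028, 0, 0, 0, 0, 0.0854], [-0.026, 0.028, 0, 0, 0, 0, 0.0854], [-0.026, 0.028, 0, 0, 0, 0, 0.0854], [-0.026, 0.028, 0, 0, 0, 0, 0.0854], [-0.026, 0.028, 0, 0, 0, 0, 0.0854], [-0.026, 0.028, 0, 0, 0, 0, 0.0854], [0, 0, 0, 0, 0, 0, 0.0854], [0, 0, 0, 0, 0, 0, 0.0854]]
  ]
}}

```text
time_s: 2.1
position: [476.9, 336.5, 231.2]
tcp_rot: [[0.081, 0.997, 0.0], [0.997, -0.081, -0.001], [-0.001, 0.0, -1.0]]
contact_force: [-0.9, -0.1, 0.2]
opening: 1.003
finger_force: 0.0
```

```bash
python3 -c "
from h import *
from station import get_obs
rel(get_obs(),[505.4,302.9,80],-4.4)"
```

```text
pos [476.9 336.5 231.2] t 2.1 F [-0.9 -0.1  0.2] open 1.003 q [-65.0, 17.0, 29.0, 105.0, -10.0, 60.0, -37.0]
turn [ 0.0002  0.0006 -0.0044] shift before-turn axes [-0.0311  0.0311  0.1512] after-turn axes [-0.0313  0.031   0.1512]
```

Call:
{"op": "arm_command", "data": {
  "commands": [
    [[-0.0156, 0.0155, 0, 0, 0, -0.0044, 0.0854], [-0.0156, 0.0155, 0.015, 0, 0, 0, 0.0854], [0, 0, 0.03, 0, 0, 0, 0.0854], [0, 0, 0.03, 0, 0, 0, 0.0854], [0, 0, 0.03, 0, 0, 0, 0.0854], [0, 0, 0.03, 0, 0, 0, 0.0854], [0, 0, 0.016, 0, 0, 0, 0.0854], [0, 0, 0, 0, 0, 0, 0.0854]]
  ]
}}

```text
time_s: 2.77
position: [501.4, 305.2, 76.7]
tcp_rot: [[0.071, 0.997, -0.005], [0.997, -0.071, -0.004], [-0.004, -0.004, -1.0]]
contact_force: [-0.5, -1.5, 0.4]
opening: 0.996
finger_force: 0.0
```

```bash
python3 - <<'E'
from h import *
from station import *
rel(get_obs(),[505.4,302.9,13],-4.4)
c=camera("scene");c2=camera("top")
a=cv2.resize(c["image"][200:400,160:360],(600,600),interpolation=cv2.INTER_CUBIC)
cv2.imwrite("pics/hover.png",a)
E
```

```text
pos [501.4 305.2  76.7] t 2.77 F [-0.5 -1.5  0.4] open 0.996 q [-57.0, 29.0, 25.0, 112.0, -17.0, 43.0, -26.0]
turn [-0.0043  0.0039  0.006 ] shift before-turn axes [-0.0018  0.0044  0.0636] after-turn axes [-0.002   0.0041  0.0637]
```

View pics/hover.png

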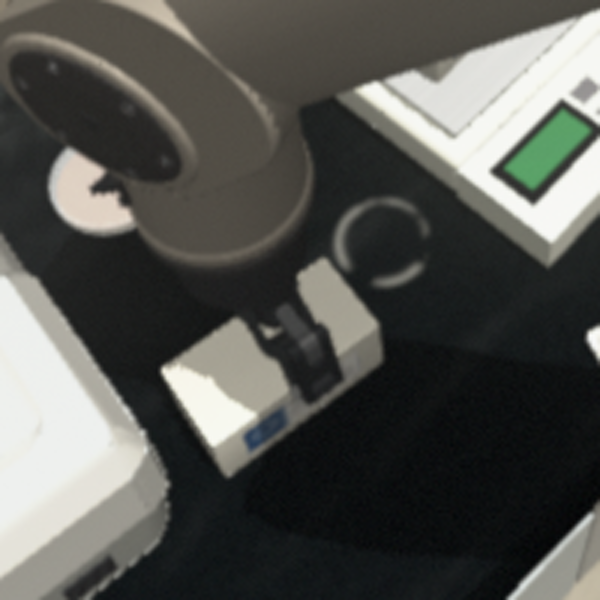

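The gripper straddles the white carton, with the front finger at crop (315,370). I correct and descend.

Call:
{"op": "arm_command", "data": {
  "commands": [
    [[-0.001, 0.0022, 0, -0.0043, 0.0039, 0.006, 0.0854], [-0.001, 0.002, 0.006, 0, 0, 0, 0.0854], [0, 0, 0.014, 0, 0, 0, 0.0854], [0, 0, 0.014, 0, 0, 0, 0.0854], [0, 0, 0.014, 0, 0, 0, 0.0854], [0, 0, 0.012, 0, 0, 0, 0.0854], [0, 0, 0.004, 0, 0, 0, 0.0854], [0, 0, 0, 0, 0, 0, 0.0854]]
  ]
}}

```text
time_s: 3.53
position: [508.2, 303.0, 15.8]
tcp_rot: [[0.078, 0.997, 0.004], [0.997, -0.079, 0.003], [0.003, 0.004, -1.0]]
contact_force: [-1.1, 0.7, -0.5]
opening: 1.0
finger_force: 0.0
```

Call:
{"op": "arm_command", "data": {
  "commands": [
    [[0, 0, 0, 0, 0, 0, 0.05], [0, 0, 0, 0, 0, 0, 0.05], [0, 0, 0, 0, 0, 0, 0.05], [0, 0, 0, 0, 0, 0, 0.05], [0, 0, 0, 0, 0, 0, 0.05], [0, 0, 0, 0, 0, 0, 0.05], [0, 0, 0, 0, 0, 0, 0.05], [0, 0, 0, 0, 0, 0, 0.05]]
  ],
  "squeeze": 25
}}

```text
time_s: 4.2
position: [508.9, 303.6, 17.2]
tcp_rot: [[0.078, 0.997, 0.006], [0.997, -0.079, 0.004], [0.005, 0.005, -1.0]]
contact_force: [-0.9, -0.7, 7.6]
opening: 0.757
finger_force: 28.7
```

Call:
{"op": "arm_command", "data": {
  "commands": [
    [[0, 0, -0.008, 0, 0, 0, 0.05], [0, 0, -0.02, 0, 0, 0, 0.05], [0, 0, -0.025, 0, 0, 0, 0.05], [0, 0, -0.025, 0, 0, 0, 0.05], [0, 0, -0.025, 0, 0, 0, 0.05], [0, 0, -0.025, 0, 0, 0, 0.05], [0, 0, -0.02, 0, 0, 0, 0.05], [0, 0, -0.01, 0, 0, 0, 0.05]]
  ],
  "squeeze": 30
}}

```text
time_s: 4.87
position: [508.4, 303.1, 177.5]
tcp_rot: [[0.079, 0.997, 0.007], [0.997, -0.079, 0.006], [0.006, 0.006, -1.0]]
contact_force: [0.3, 0.8, 0.7]
opening: 0.756
finger_force: 34.5
```

```bash
python3 -c "
from h import *
from station import get_obs
o=get_obs();rel(o,[626.5,22.2,175],8.5);print(np.round(o['tcp_rot'],4),o['finger_force'])"
```

```text
pos [508.4 303.1 177.5] t 4.87 F [0.3 0.8 0.7] open 0.756 q [-60.0, 21.0, 29.0, 108.0, -13.0, 54.0, -30.0]
turn [ 0.0072 -0.0057 -0.227 ] shift before-turn axes [-0.2707  0.1398  0.0017] after-turn axes [-0.2952  0.0753  0.0025]
[[ 0.0786  0.9969  0.0069]
 [ 0.9969 -0.0786  0.0059]
 [ 0.0064  0.0065 -1.    ]] 34.46646451950073
```

Call:
{"op": "arm_command", "data": {
  "commands": [
    [[0, 0, 0, 0, 0, -0.114, 0.05], [0, 0, 0, 0, 0, -0.114, 0.05], [-0.015, 0.004, 0, 0, 0, 0, 0.05], [-0.03, 0.0075, 0, 0, 0, 0, 0.05], [-0.03, 0.0075, 0, 0, 0, 0, 0.05], [-0.03, 0.0075, 0, 0, 0, 0, 0.05], [-0.03, 0.0075, 0, 0, 0, 0, 0.05], [-0.03, 0.0075, 0, 0, 0, 0, 0.05]]
  ]
}}

```text
time_s: 5.53
position: [573.3, 144.3, 173.9]
tcp_rot: [[-0.149, 0.989, 0.004], [0.989, 0.149, 0.003], [0.003, 0.005, -1.0]]
contact_force: [1.2, 0.0, -0.5]
opening: 0.757
finger_force: 34.5
```

Call:
{"op": "arm_command", "data": {
  "commands": [
    [[-0.03, 0.0075, 0, 0, 0, 0, 0.05], [-0.03, 0.0075, 0, 0, 0, 0, 0.05], [-0.03, 0.0075, 0, 0, 0, 0, 0.05], [-0.025, 0.0065, 0, 0, 0, 0, 0.05], [-0.015, 0.004, 0, 0, 0, 0, 0.05], [0, 0, 0, 0, 0, 0, 0.05], [0, 0, 0, 0, 0, 0, 0.05], [0, 0, 0, 0, 0, 0, 0.05]]
  ]
}}

```text
time_s: 6.2
position: [624.8, 22.9, 173.5]
tcp_rot: [[-0.15, 0.989, 0.004], [0.989, 0.15, 0.004], [0.003, 0.004, -1.0]]
contact_force: [-0.0, -0.1, -1.9]
opening: 0.759
finger_force: 34.5
```

```bash
python3 - <<'E'
from h import *
from station import *
o=get_obs();rel(o,[626.5,22.2,150],8.5);print(np.round(o['tcp_rot'],4))
d={n:camera(n) for n in("scene","top")};pickle.dump(d,open("c1.pkl","wb"))
a=d["scene"]["image"][90:270,240:400]; b=d["top"]["image"][150:240,250:370]
cv2.imwrite("pics/over.png",np.hstack([cv2.resize(a,(480,540),interpolation=cv2.INTER_CUBIC),cv2.copyMakeBorder(cv2.resize(b,(320,240),interpolation=cv2.INTER_CUBIC),0,300,0,0,0)]))
E
```

```text
pos [624.8  22.9 173.5] t 6.2 F [-0.  -0.1 -1.9] open 0.759 q [-30.0, 25.0, 30.0, 103.0, -15.0, 55.0, 14.0]
turn [ 0.0043 -0.0033  0.0017] shift before-turn axes [-0.001   0.0015  0.0235] after-turn axes [-0.001   0.0016  0.0235]
[[-0.1495  0.9888  0.0037]
 [ 0.9888  0.1495  0.0039]
 [ 0.0033  0.0043 -1.    ]]
```

View pics/over.png

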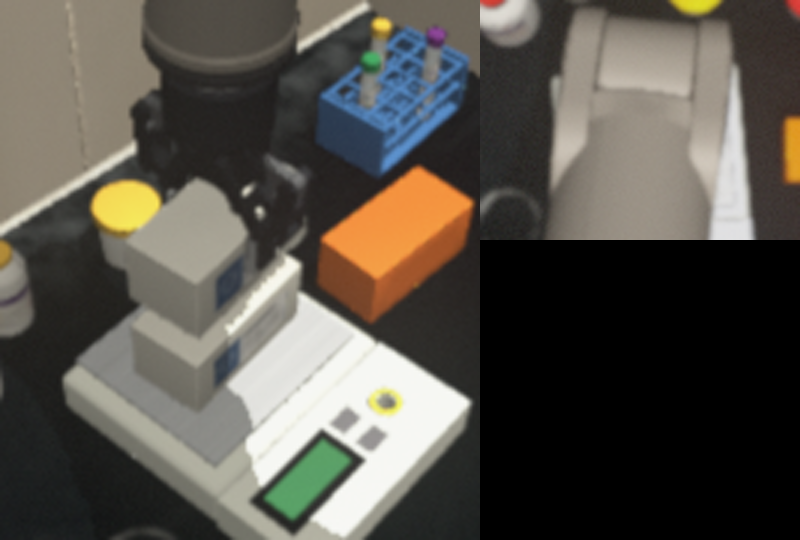

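The held carton hangs over the base carton, its near corner at crop (195,335) against the base's (195,405). I measure both by their front and end faces in depth.

```bash
cat >> h.py <<'E'
def faces(c,z0,z1,cen,yaw):
    """offsets/angles of front (-x) and left (+y) side faces of a carton near cen, from depth points with z0<z<z1"""
    W=cloud(c).reshape(-1,3);t=np.radians(yaw);ux=np.array([np.cos(t),np.sin(t)]);uy=np.array([-ux[1],ux[0]])
    W=W[(W[:,2]>z0)&(W[:,2]<z1)];q=W[:,:2]-cen;a=q@ux;b=q@uy;r={}
    for nm,m,s,v in(("front",(abs(a+32.5)<9)&(abs(b)<58),b,a),("left",(abs(b-65)<9)&(abs(a)<26),a,b)):
        s,v=s[m],v[m]
        for _ in range(4):
            p=np.polyfit(s,v,1);e=v-np.polyval(p,s);k=abs(e)<2.5*e.std()+.01;s,v=s[k],v[k]
        r[nm]=(len(s),"offset at s=mean %.0f: %.2f"%(s.mean(),np.polyval(p,s.mean())),"slope deg %.2f"%np.degrees(np.arctan(p[0])),"rms %.1f"%e.std())
    return r
E
python3 - <<'E'
from h import *
d=pickle.load(open("c1.pkl","rb"));d0=pickle.load(open("c0.pkl","rb"))
c=d["scene"];cen=np.array([624.8,22.9])
print("base0",faces(d0["scene"],70,112,cen,8.5));print("base1",faces(c,70,112,cen,8.5));print("held",faces(c,165,208,cen,8.5))
W=cloud(c);P=W[...,2][(abs(W[...,0]-615)<25)&(abs(W[...,1]-75)<15)&(W[...,2]>190)];print("top z",np.median(P))
E
```

```text
base0 {'front': (326, 'offset at s=mean 2: -29.79', 'slope deg 0.04', 'rms 0.6'), 'left': (179, 'offset at s=mean -1: 62.41', 'slope deg -0.01', 'rms 0.6')}
base1 {'front': (326, 'offset at s=mean 2: -29.76', 'slope deg 0.07', 'rms 0.6'), 'left': (184, 'offset at s=mean 0: 62.42', 'slope deg 0.36', 'rms 0.7')}
held {'front': (224, 'offset at s=mean 28: -32.95', 'slope deg 0.11', 'rms 0.7'), 'left': (240, 'offset at s=mean -1: 64.63', 'slope deg -0.40', 'rms 0.7')}
top z 473.0009135853343
```

Call:
{"op": "arm_command", "data": {
  "commands": [
    [[-0.001, 0.0016, 0, 0, 0, 0, 0.05], [-0.0012, 0.0016, 0.004, 0, 0, 0, 0.05], [0, 0, 0.007, 0, 0, 0, 0.05], [0, 0, 0.007, 0, 0, 0, 0.05], [0, 0, 0.007, 0, 0, 0, 0.05], [0, 0, 0.005, 0, 0, 0, 0.05], [0, 0, 0, 0, 0, 0, 0.05], [0, 0, 0, 0, 0, 0, 0.05]]
  ]
}}

```text
time_s: 6.97
position: [628.7, 20.4, 143.4]
tcp_rot: [[-0.149, 0.989, 0.004], [0.989, 0.149, 0.003], [0.003, 0.004, -1.0]]
contact_force: [0.0, -0.3, -1.3]
opening: 0.756
finger_force: 34.5
```

```bash
python3 - <<'E'
from h import *
from station import *
o=get_obs();rel(o,[626.5,22.2,137.2],8.5);print(np.round(o['tcp_rot'],4))
c=camera("scene");cen=np.array([627,22])
print("base1",faces(c,70,114,cen,8.5));print("held",faces(c,132,178,cen,8.5))
E
```

```text
pos [628.7  20.4 143.4] t 6.97 F [ 0.  -0.3 -1.3] open 0.756 q [-29.0, 27.0, 29.0, 104.0, -16.0, 52.0, 15.0]
turn [ 0.0042 -0.0027  0.001 ] shift before-turn axes [ 0.0021 -0.0019  0.0062] after-turn axes [ 0.0021 -0.0019  0.0062]
[[-0.1488  0.9889  0.0038]
 [ 0.9889  0.1488  0.0033]
 [ 0.0027  0.0042 -1.    ]]
base1 {'front': (341, 'offset at s=mean 2: -31.78', 'slope deg -0.00', 'rms 0.6'), 'left': (197, 'offset at s=mean -0: 63.59', 'slope deg 0.42', 'rms 0.7')}
held {'front': (219, 'offset at s=mean 27: -31.48', 'slope deg 0.24', 'rms 0.7'), 'left': (234, 'offset at s=mean -0: 62.71', 'slope deg 0.02', 'rms 0.7')}
```

Call:
{"op": "arm_command", "data": {
  "commands": [
    [[0.0008, -0.0003, 0, 0, 0, 0, 0.05], [0, 0, 0.001, 0, 0, 0, 0.05], [0, 0, 0.001, 0, 0, 0, 0.05], [0, 0, 0.001, 0, 0, 0, 0.05], [0, 0, 0.001, 0, 0, 0, 0.05], [0, 0, 0.001, 0, 0, 0, 0.05], [0, 0, 0, 0, 0, 0, 0.05], [0, 0, 0, 0, 0, 0, 0.05]]
  ]
}}

```text
time_s: 7.68
position: [628.4, 21.2, 138.8]
tcp_rot: [[-0.149, 0.989, 0.004], [0.989, 0.149, 0.003], [0.003, 0.005, -1.0]]
contact_force: [0.2, 0.3, -0.5]
opening: 0.762
finger_force: 34.5
```

```bash
python3 - <<'E'
from h import *
from station import *
o=get_obs();rel(o,[626.5,22.2,137.2],8.5)
c=camera("scene");cen=np.array([627,22])
print("base1",faces(c,70,114,cen,8.5));print("held",faces(c,127,173,cen,8.5))
E
```

```text
pos [628.4  21.2 138.8] t 7.68 F [ 0.2  0.3 -0.5] open 0.762 q [-29.0, 28.0, 28.0, 104.0, -17.0, 52.0, 16.0]
turn [ 0.0049 -0.0028  0.0012] shift before-turn axes [ 0.0012 -0.0018  0.0016] after-turn axes [ 0.0012 -0.0018  0.0016]
base1 {'front': (339, 'offset at s=mean 1: -31.78', 'slope deg 0.05', 'rms 0.6'), 'left': (189, 'offset at s=mean -1: 63.57', 'slope deg 0.44', 'rms 0.7')}
held {'front': (210, 'offset at s=mean 27: -31.63', 'slope deg 0.08', 'rms 0.6'), 'left': (234, 'offset at s=mean 0: 63.66', 'slope deg 0.05', 'rms 0.7')}
```

Flush to about 0.2 mm. I lower until the force shows contact.

Call:
{"op": "arm_command", "data": {
  "commands": [
    [[0, 0, 0.0007, 0, 0, 0, 0.05], [0, 0, 0.0007, 0, 0, 0, 0.05], [0, 0, 0, 0, 0, 0, 0.05], [0, 0, 0, 0, 0, 0, 0.05]]
  ]
}}

```text
time_s: 8.07
position: [628.4, 21.3, 137.4]
tcp_rot: [[-0.149, 0.989, 0.004], [0.989, 0.149, 0.004], [0.003, 0.005, -1.0]]
contact_force: [0.8, 0.7, -2.1]
opening: 0.757
finger_force: 34.5
```

Call:
{"op": "arm_command", "data": {
  "commands": [
    [[0, 0, 0.0006, 0, 0, 0, 0.05], [0, 0, 0, 0, 0, 0, 0.05], [0, 0, 0, 0, 0, 0, 0.05]]
  ]
}}

```text
time_s: 8.32
position: [628.6, 21.2, 137.2]
tcp_rot: [[-0.149, 0.989, 0.005], [0.989, 0.149, 0.004], [0.003, 0.005, -1.0]]
contact_force: [-2.5, -0.6, 4.6]
opening: 0.76
finger_force: 35.1
```

```bash
python3 - <<'E'
from h import *
from station import *
o=get_obs();rel(o,[626.5,22.2,137.2],8.5)
c=camera("scene");W=cloud(c)
t=np.radians(8.5);q=W[...,:2]-[628.4,21.3];b=-q[...,0]*np.sin(t)+q[...,1]*np.cos(t);a=q[...,0]*np.cos(t)+q[...,1]*np.sin(t)
m=(abs(a)<22)&(b>35)&(b<60)&(abs(W[...,2]-180)<10);print(m.sum(),np.median(W[m][:,2]))
E
```

```text
pos [628.6  21.2 137.2] t 8.32 F [-2.5 -0.6  4.6] open 0.76 q [-29.0, 28.0, 28.0, 104.0, -17.0, 52.0, 16.0]
turn [ 0.0052 -0.0029  0.0011] shift before-turn axes [ 0.0013 -0.0019 -0.    ] after-turn axes [ 0.0013 -0.0019 -0.    ]
182 179.93547268845464
```

Call:
{"op": "arm_command", "data": {
  "commands": [
    [[0, 0, 0, 0, 0, 0, 0.068], [0, 0, 0, 0, 0, 0, 0.072], [0, 0, 0, 0, 0, 0, 0.078], [0, 0, 0, 0, 0, 0, 0.0854], [0, 0, 0, 0, 0, 0, 0.0854], [0, 0, 0, 0, 0, 0, 0.0854]]
  ]
}}

```text
time_s: 8.87
position: [628.5, 21.3, 136.8]
tcp_rot: [[-0.149, 0.989, 0.005], [0.989, 0.149, 0.003], [0.003, 0.005, -1.0]]
contact_force: [-0.6, 0.3, -0.3]
opening: 0.997
finger_force: 0.0
```

```bash
python3 - <<'E'
from h import *
from station import *
o=get_obs();rel(o,[626.5,22.2,137.2],8.5)
c=camera("scene");cen=np.array([627,22])
print("base1",faces(c,70,114,cen,8.5));print("held",faces(c,127,173,cen,8.5))
E
```

```text
pos [628.5  21.3 136.8] t 8.87 F [-0.6  0.3 -0.3] open 0.997 q [-29.0, 28.0, 28.0, 105.0, -17.0, 51.0, 16.0]
turn [ 0.005  -0.0028  0.0012] shift before-turn axes [ 0.0012 -0.0018 -0.0004] after-turn axes [ 0.0012 -0.0018 -0.0004]
base1 {'front': (341, 'offset at s=mean 3: -31.81', 'slope deg 0.01', 'rms 0.6'), 'left': (195, 'offset at s=mean -0: 63.64', 'slope deg 0.16', 'rms 0.6')}
held {'front': (232, 'offset at s=mean 27: -31.38', 'slope deg 0.10', 'rms 0.6'), 'left': (228, 'offset at s=mean 0: 63.55', 'slope deg 0.18', 'rms 0.6')}
```

Call:
{"op": "arm_command", "data": {
  "commands": [
    [[0, 0, -0.006, 0, 0, 0, 0.0854], [0, 0, -0.012, 0, 0, 0, 0.0854], [0, 0, -0.018, 0, 0, 0, 0.0854], [0, 0, -0.02, 0, 0, 0, 0.0854], [0, 0, -0.02, 0, 0, 0, 0.0854], [0, 0, -0.02, 0, 0, 0, 0.0854], [0, 0, -0.016, 0, 0, 0, 0.0854], [0, 0, 0, 0, 0, 0, 0.0854]]
  ]
}}

```text
time_s: 9.58
position: [629.5, 20.6, 253.4]
tcp_rot: [[-0.149, 0.989, 0.01], [0.989, 0.149, 0.005], [0.003, 0.01, -1.0]]
contact_force: [0.8, -0.6, 0.8]
opening: 0.998
finger_force: 0.0
```

```bash
python3 - <<'E'
from h import *
from station import *
o=get_obs();rel(o,[465.6,-289.8,240],8.5)
d={n:camera(n) for n in("scene","top")};pickle.dump(d,open("c2.pkl","wb"));c=d["scene"];cen=np.array([627,22])
print("base1",faces(c,70,114,cen,8.5));print("up",faces(c,127,173,cen,8.5))
e=pickle.load(open("c0.pkl","rb"))
v,u=np.mgrid[:400,:640]
for n,s in(("scene",(452,158)),("top",(432,262))):
    c=e[n];H,S,V=cv2.split(cv2.cvtColor(c["image"],cv2.COLOR_BGR2HSV))
    m=(H>=100)&(H<=125)&(S>120)&(V>50)&(abs(u-s[0])<25)&(abs(v-s[1])<25);m=big(m)
    W=cloud(c);z=W[...,2]
    # axis pixels: per depth height band, centroid -> cast to plane at that height
    for h0,h1 in((95,115),(115,135),(135,155),(155,170)):
        k=m&(z>h0)&(z<h1)
        if k.sum()>3:
            hm=np.nanmedian(z[k]);print(n,h0,k.sum(),np.round(plane(c,[[u[k].mean(),v[k].mean()]],hm)[0],1))
# stylus axis: circle fit of both depth clouds not needed; ring: two view
    for lo,hi,s2 in((18,36,(368,224) if n=="scene" else (337,247)),):
        m=(H>=lo)&(H<=hi)&(S>70)&(V>60)&(abs(u-s2[0])<14)&(abs(v-s2[1])<14)
        if m.any():
            p=np.c_[u[m],v[m]];hl=cv2.convexHull(p.astype(np.int32));r=cv2.minEnclosingCircle(hl);M=cv2.moments(hl)
            cc=(M['m10']/max(M['m00'],1e-9),M['m01']/max(M['m00'],1e-9));print("ring",n,m.sum(),r,cc,plane(c,[cc],47)[0])
a=cv2.resize(e["top"]["image"][225:285,310:450],None,fx=5,fy=5,interpolation=cv2.INTER_CUBIC)
cv2.imwrite("pics/ring.png",a)
E
```

```text
pos [629.5  20.6 253.4] t 9.58 F [ 0.8 -0.6  0.8] open 0.998 q [-32.0, 21.0, 31.0, 99.0, -12.0, 63.0, 12.0]
turn [ 0.0104 -0.0032  0.0008] shift before-turn axes [-0.2826 -0.2083  0.0104] after-turn axes [-0.2828 -0.208   0.0134]
base1 {'front': (344, 'offset at s=mean 3: -31.80', 'slope deg 0.12', 'rms 0.6'), 'left': (190, 'offset at s=mean -0: 63.68', 'slope deg -0.29', 'rms 0.7')}
up {'front': (411, 'offset at s=mean 2: -31.38', 'slope deg 0.04', 'rms 0.6'), 'left': (231, 'offset at s=mean -0: 63.56', 'slope deg 0.34', 'rms 0.7')}
scene 95 31 [ 462.6 -285.6  106.5]
scene 115 43 [ 463.6 -286.   125.5]
scene 135 42 [ 464.  -287.6  144. ]
scene 155 36 [ 464.9 -289.2  159.7]
ring scene 54 ((368.0, 223.5), 5.2202534675598145) (368.0243902439024, 223.4742547425474) [502.04898791 -43.22378246  47.        ]
top 115 4 [ 467.9 -284.7  131.3]
top 135 8 [ 467.1 -286.3  148.2]
top 155 27 [ 466.4 -292.1  158.2]
ring top 37 ((336.25, 246.75), 3.952946901321411) (336.3821138211382, 246.6260162601626) [502.81185767 -43.38153362  47.        ]
```

View pics/ring.png

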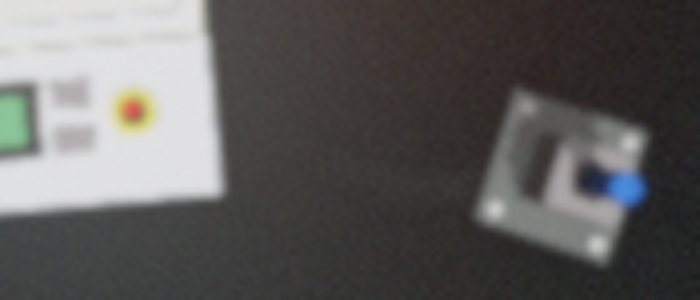

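The ring shows at crop (133,108) with the red button inside it. The stylus stands close to upright at (625,188).

Call:
{"op": "arm_command", "data": {
  "commands": [
    [[-0.015, -0.011, 0, 0.0104, -0.003, 0, 0.0854], [-0.028, -0.0206, 0, 0, 0, 0, 0.0854], [-0.028, -0.0206, 0, 0, 0, 0, 0.0854], [-0.028, -0.0206, 0, 0, 0, 0, 0.0854], [-0.028, -0.0206, 0, 0, 0, 0, 0.0854], [-0.028, -0.0206, 0, 0, 0, 0, 0.0854], [-0.028, -0.0206, 0, 0, 0, 0, 0.0854], [-0.028, -0.0206, 0, 0, 0, 0, 0.0854]]
  ]
}}

```text
time_s: 10.35
position: [504.1, -212.4, 249.1]
tcp_rot: [[-0.149, 0.989, -0.006], [0.989, 0.149, -0.001], [0.0, -0.006, -1.0]]
contact_force: [0.8, -0.4, -0.3]
opening: 1.001
finger_force: 0.0
```

Call:
{"op": "arm_command", "data": {
  "commands": [
    [[-0.028, -0.0206, 0, 0, 0, 0, 0.0854], [-0.028, -0.0206, 0, 0, 0, 0, 0.0854], [-0.016, -0.0117, 0, 0, 0, 0, 0.0854], [0, 0, 0, 0, 0, 0, 0.0854], [0, 0, 0, 0, 0, 0, 0.0854], [0, 0, 0, 0, 0, 0, 0.0854]]
  ]
}}

```text
time_s: 10.85
position: [464.1, -289.6, 249.4]
tcp_rot: [[-0.149, 0.989, -0.006], [0.989, 0.149, -0.001], [0.0, -0.006, -1.0]]
contact_force: [0.4, 0.1, 0.2]
opening: 0.997
finger_force: 0.0
```

```bash
python3 - <<'E'
from h import *
from station import *
o=get_obs();rel(o,[465.6,-290,106],8.5)
E
```

```text
pos [ 464.1 -289.6  249.4] t 10.85 F [0.4 0.1 0.2] open 0.997 q [-9.0, 14.0, 40.0, 109.0, -10.0, 61.0, 44.0]
turn [-0.0062 -0.0004  0.0012] shift before-turn axes [-0.0007  0.0023  0.1434] after-turn axes [-0.0006  0.0014  0.1434]
```

Call:
{"op": "arm_command", "data": {
  "commands": [
    [[-0.0006, 0.0014, 0, -0.006, 0, 0, 0.0854], [0, 0, 0.02, 0, 0, 0, 0.0854], [0, 0, 0.028, 0, 0, 0, 0.0854], [0, 0, 0.028, 0, 0, 0, 0.0854], [0, 0, 0.028, 0, 0, 0, 0.0854], [0, 0, 0.025, 0, 0, 0, 0.0854], [0, 0, 0.014, 0, 0, 0, 0.0854], [0, 0, 0, 0, 0, 0, 0.0854]]
  ]
}}

```text
time_s: 11.52
position: [464.9, -288.7, 104.0]
tcp_rot: [[-0.151, 0.989, -0.004], [0.989, 0.151, 0.001], [0.002, -0.003, -1.0]]
contact_force: [-0.0, 0.7, 0.1]
opening: 0.997
finger_force: 0.0
```

```bash
python3 - <<'E'
from h import *
from station import *
o=get_obs();rel(o,[465.6,-290,106],8.5)
E
```

```text
pos [ 464.9 -288.7  104. ] t 11.52 F [-0.   0.7  0.1] open 0.997 q [-2.0, 25.0, 35.0, 116.0, -20.0, 45.0, 53.0]
turn [-0.0034 -0.0019  0.0028] shift before-turn axes [-0.0014  0.0005 -0.002 ] after-turn axes [-0.0014  0.0005 -0.002 ]
```

Call:
{"op": "arm_command", "data": {
  "commands": [
    [[-0.0012, 0.0005, -0.001, 0, 0, 0, 0.05], [0, 0, 0, 0, 0, 0, 0.03], [0, 0, 0, 0, 0, 0, 0.02], [0, 0, 0, 0, 0, 0, 0.01], [0, 0, 0, 0, 0, 0, 0.005], [0, 0, 0, 0, 0, 0, 0.005], [0, 0, 0, 0, 0, 0, 0.005], [0, 0, 0, 0, 0, 0, 0.005]]
  ],
  "squeeze": 40
}}

```text
time_s: 12.18
position: [466.9, -291.5, 108.2]
tcp_rot: [[-0.149, 0.989, 0.001], [0.989, 0.149, -0.0], [-0.0, 0.001, -1.0]]
contact_force: [-0.1, 1.5, 7.0]
opening: 0.176
finger_force: 39.5
```

Call:
{"op": "arm_command", "data": {
  "commands": [
    [[0, 0, 0, 0, 0, 0, 0.005], [0, 0, 0, 0, 0, 0, 0.005], [0, 0, 0, 0, 0, 0, 0.005], [0, 0, 0, 0, 0, 0, 0.005]]
  ]
}}

```text
time_s: 12.52
position: [466.9, -291.5, 108.2]
tcp_rot: [[-0.149, 0.989, 0.001], [0.989, 0.149, -0.0], [-0.0, 0.001, -1.0]]
contact_force: [-1.3, 0.7, 6.8]
opening: 0.176
finger_force: 39.5
```

```bash
python3 - <<'E'
from h import *
from station import *
o=get_obs();rel(o,[465.6,-290,106],8.5);print(o["finger_force"],np.round(o["tcp_rot"],4))
E
```

```text
pos [ 466.9 -291.5  108.2] t 12.52 F [-1.3  0.7  6.8] open 0.176 q [-2.0, 25.0, 35.0, 116.0, -20.0, 45.0, 53.0]
turn [0.0012 0.0002 0.0012] shift before-turn axes [ 0.0017 -0.001   0.0022] after-turn axes [ 0.0017 -0.001   0.0022]
39.53726828098297 [[-1.490e-01  9.888e-01  1.200e-03]
 [ 9.888e-01  1.490e-01 -0.000e+00]
 [-2.000e-04  1.200e-03 -1.000e+00]]
```

Call:
{"op": "arm_command", "data": {
  "commands": [
    [[0, 0, -0.005, 0, 0, 0, 0.005], [0, 0, -0.01, 0, 0, 0, 0.005], [0, 0, -0.013, 0, 0, 0, 0.005], [0, 0, -0.015, 0, 0, 0, 0.005], [0, 0, -0.015, 0, 0, 0, 0.005], [0, 0, -0.015, 0, 0, 0, 0.005], [0, 0, -0.015, 0, 0, 0, 0.005], [0, 0, -0.012, 0, 0, 0, 0.005]]
  ]
}}

```text
time_s: 13.18
position: [466.6, -291.8, 209.7]
tcp_rot: [[-0.149, 0.989, 0.002], [0.989, 0.149, -0.0], [-0.001, 0.002, -1.0]]
contact_force: [-0.4, -0.3, 0.4]
opening: 0.174
finger_force: 39.2
```

```bash
python3 - <<'E'
from h import *
from station import *
o=get_obs();rel(o,[502.4,-43.3,200],8.5);print(o["finger_force"],np.round(o["tcp_rot"],4))
E
```

```text
pos [ 466.6 -291.8  209.7] t 13.18 F [-0.4 -0.3  0.4] open 0.174 q [-7.0, 17.0, 39.0, 111.0, -13.0, 56.0, 47.0]
turn [0.0016 0.0007 0.0007] shift before-turn axes [0.2404 0.0723 0.0097] after-turn axes [0.2405 0.0722 0.0097]
39.24569606781006 [[-1.485e-01  9.889e-01  1.600e-03]
 [ 9.889e-01  1.485e-01 -4.000e-04]
 [-7.000e-04  1.600e-03 -1.000e+00]]
```

Call:
{"op": "arm_command", "data": {
  "commands": [
    [[0.015, 0.0045, 0, 0, 0, 0, 0.005], [0.03, 0.009, 0, 0, 0, 0, 0.005], [0.03, 0.009, 0, 0, 0, 0, 0.005], [0.03, 0.009, 0, 0, 0, 0, 0.005], [0.015, 0.0045, 0, 0, 0, 0, 0.005], [0, 0, 0, 0, 0, 0, 0.005], [0, 0, 0, 0, 0, 0, 0.005]]
  ]
}}

```text
time_s: 13.77
position: [484.5, -166.7, 208.4]
tcp_rot: [[-0.151, 0.989, 0.001], [0.989, 0.151, 0.0], [-0.0, 0.001, -1.0]]
contact_force: [0.4, -0.8, 0.7]
opening: 0.176
finger_force: 39.2
```

```bash
python3 - <<'E'
from h import *
from station import *
o=get_obs();rel(o,[502.4,-43.3,160],8.5)
c=camera("scene");pickle.dump(c,open("c3.pkl","wb"))
p=np.array(o["position"]);print("pred tip",proj(c,p-[0,0,98.2]),"collar",proj(c,p-[0,0,25]))
x,y=proj(c,p-[0,0,98.2])[0].astype(int)
cv2.imwrite("pics/tip.png",cv2.resize(c["image"][y-60:y+20,x-40:x+40],(560,560),interpolation=cv2.INTER_CUBIC));print(x,y)
E
```

```text
pos [ 484.5 -166.7  208.4] t 13.77 F [ 0.4 -0.8  0.7] open 0.176 q [-20.0, 12.0, 37.0, 116.0, -9.0, 55.0, 30.0]
turn [0.0011 0.0001 0.0031] shift before-turn axes [0.1193 0.0363 0.0484] after-turn axes [0.1194 0.0359 0.0484]
pred tip [[411.64785009 183.09687522]] collar [[417.86133905 161.26602621]]
411 183
```

View pics/tip.png

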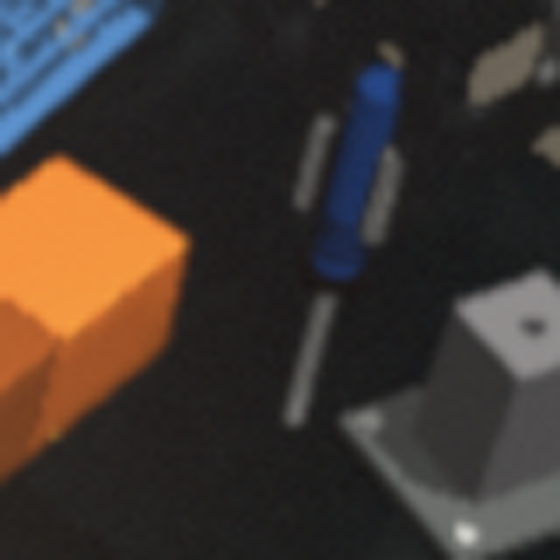

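The tip shows at crop (295,422), px (413.1,183.3), about 1.5 px right of the prediction. I check with depth.

```bash
python3 - <<'E'
from h import *
from station import get_obs
c=pickle.load(open("c3.pkl","rb"));p=np.array(get_obs()["position"]);W=cloud(c)
v,u=np.mgrid[:400,:640];H,S,V=cv2.split(cv2.cvtColor(c["image"],cv2.COLOR_BGR2HSV))
pr=lambda h:proj(c,p+[0,0,h])[0]
g=c["image"].astype(int).sum(2)
R,t,f=geo(c);vd=-R.T@t-p;vd/=np.linalg.norm(vd)  # towards camera
for y in range(165,184,2):
    xs=np.arange(405,425);w=np.clip(g[y,405:425]-110,0,None);near=abs(W[y,405:425]-p)[:,:2].max(1)<25;w=w*near
    if w.sum()<50: continue
    k=near&(w>60);h=np.nanmedian(W[y,405:425][k],0)
    print(y,"x %.2f"%((w*xs).sum()/w.sum()),"W",np.round(h-p-[vd[0]*3,vd[1]*3,0],1))
m=(H>=100)&(H<=125)&(S>120)&(V>50)&(abs(u-420)<14)&(abs(v-147)<18)&(np.nanmax(abs(W-p)[...,:2],-1)<25)
for y in range(134,163,4):
    k=m[y];print("handle",y,"x %.2f"%u[y][k].mean(),"W",np.round(np.nanmedian(W[y][k],0)-p-[vd[0]*8,vd[1]*8,0],1))
for h in(-98,-80,-60,-40,-28,-20,0,20,40,50):print(h,np.round(pr(h),1))
E
```

```text
165 x 417.05 W [ -3.7   5.9 -27.2]
167 x 416.30 W [ -0.7   1.7 -39.9]
169 x 416.00 W [ -0.9  -0.6 -49.3]
171 x 415.22 W [  0.3   0.1 -54. ]
173 x 414.95 W [ -0.3  -0.1 -61.3]
175 x 414.16 W [  0.5   0.3 -68.4]
177 x 413.56 W [  0.1   0.8 -74.6]
179 x 413.17 W [ -0.1   0.8 -82.1]
181 x 412.58 W [ -0.6   1.4 -87.4]
183 x 412.34 W [ -0.9  -0.9 -96. ]
handle 134 x 424.50 W [ 6.2 -5.9 51.5]
handle 138 x 424.00 W [ 0.6  1.  49.7]
handle 142 x 423.00 W [ 0.9  1.4 37.7]
handle 146 x 421.50 W [ 0.5  1.7 27.1]
handle 150 x 420.00 W [ 1.9  2.4 14.7]
handle 154 x 419.50 W [0.5 2.2 3.7]
handle 158 x 419.50 W [-1.2  2.2 -8. ]
handle 162 x 419.00 W [ -1.9  -0.9 -20.6]
-98 [412.  182.9]
-80 [413.5 177.8]
-60 [415.1 171.9]
-40 [416.9 165.8]
-28 [417.9 162.1]
-20 [418.7 159.5]
0 [420.5 153. ]
20 [422.5 146.3]
40 [424.4 139.3]
50 [425.5 135.7]<stdin>:13: RuntimeWarning: All-NaN slice encountered
```

Call:
{"op": "arm_command", "data": {
  "commands": [
    [[0.012, 0.0036, 0, 0, 0, 0.003, 0.005], [0.025, 0.0075, 0, 0, 0, 0, 0.005], [0.03, 0.009, 0, 0, 0, 0, 0.005], [0.03, 0.009, 0, 0, 0, 0, 0.005], [0.0164, 0.0049, 0, 0, 0, 0, 0.005], [0.006, 0.0018, 0, 0, 0, 0, 0.005], [0, 0, 0, 0, 0, 0, 0.005], [0, 0, 0, 0, 0, 0, 0.005]]
  ]
}}

```text
time_s: 14.48
position: [502.1, -45.5, 208.0]
tcp_rot: [[-0.145, 0.989, 0.001], [0.989, 0.145, -0.001], [-0.001, 0.001, -1.0]]
contact_force: [0.8, -0.7, -0.6]
opening: 0.178
finger_force: 39.2
```

```bash
python3 - <<'E'
from h import *
from station import *
o=get_obs();rel(o,[502.4,-43.3,155],8.5)
E
```

```text
pos [502.1 -45.5 208. ] t 14.48 F [ 0.8 -0.7 -0.6] open 0.178 q [-31.0, 11.0, 33.0, 117.0, -7.0, 55.0, 14.0]
turn [ 0.0005  0.0007 -0.0031] shift before-turn axes [0.0022 0.0006 0.053 ] after-turn axes [0.0022 0.0006 0.053 ]
```

Call:
{"op": "arm_command", "data": {
  "commands": [
    [[0.0022, 0.0006, 0.004, 0, 0, 0, 0.005], [0, 0, 0.01, 0, 0, 0, 0.005], [0, 0, 0.012, 0, 0, 0, 0.005], [0, 0, 0.012, 0, 0, 0, 0.005], [0, 0, 0.01, 0, 0, 0, 0.005], [0, 0, 0.005, 0, 0, 0, 0.005], [0, 0, 0, 0, 0, 0, 0.005], [0, 0, 0, 0, 0, 0, 0.005]]
  ]
}}

```text
time_s: 15.15
position: [502.4, -42.2, 154.7]
tcp_rot: [[-0.145, 0.989, 0.0], [0.989, 0.145, -0.0], [-0.0, 0.0, -1.0]]
contact_force: [-0.8, -0.4, -1.3]
opening: 0.178
finger_force: 39.2
```

```bash
python3 - <<'E'
from h import *
from station import *
o=get_obs();rel(o,[502.4,-43.3,140],8.5)
c=camera("scene");p=np.array(o["position"]);q=proj(c,np.array([p-[0,0,98.2],[502.4,-43.3,47]]));print(q)
v,u=np.mgrid[:400,:640];H,S,V=cv2.split(cv2.cvtColor(c["image"],cv2.COLOR_BGR2HSV))
m=(H>=18)&(H<=36)&(S>70)&(V>60)&(abs(u-368)<14)&(abs(v-224)<14);print(m.sum(),u[m].mean(),v[m].mean())
cv2.imwrite("pics/hole.png",cv2.resize(c["image"][175:245,330:400],(560,560),interpolation=cv2.INTER_CUBIC))
E
```

```text
pos [502.4 -42.2 154.7] t 15.15 F [-0.8 -0.4 -1.3] open 0.178 q [-30.0, 15.0, 32.0, 119.0, -11.0, 48.0, 17.0]
turn [ 0.      0.0005 -0.0024] shift before-turn axes [-0.001  -0.0002  0.0147] after-turn axes [-0.001  -0.0002  0.0147]
[[368.04884576 221.24396192]
 [367.93544091 223.36808926]]
51 367.7843137254902 223.7058823529412
```

View pics/hole.png

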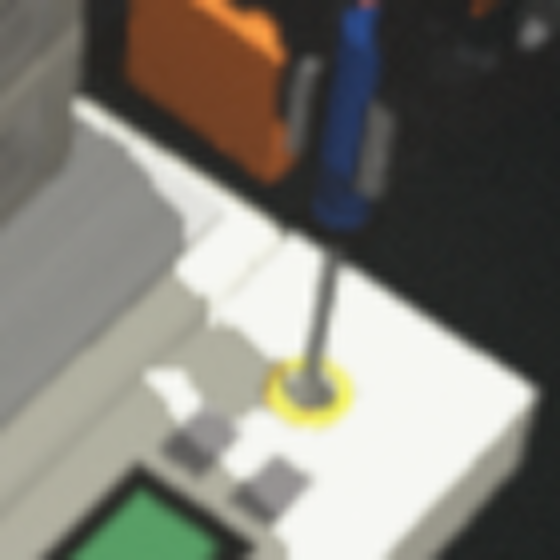

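The tip (312,385) is centred over the ring (310,392). I lower it into the hole in small steps.

Call:
{"op": "arm_command", "data": {
  "commands": [
    [[-0.001, -0.0002, 0.001, 0, 0, 0, 0.005], [0, 0, 0.003, 0, 0, 0, 0.005], [0, 0, 0.004, 0, 0, 0, 0.005], [0, 0, 0.004, 0, 0, 0, 0.005], [0, 0, 0.004, 0, 0, 0, 0.005], [0, 0, 0.004, 0, 0, 0, 0.005], [0, 0, 0.003, 0, 0, 0, 0.005], [0, 0, 0, 0, 0, 0, 0.005]]
  ]
}}

```text
time_s: 15.87
position: [502.1, -42.8, 131.1]
tcp_rot: [[-0.146, 0.989, -0.0], [0.989, 0.146, -0.0], [-0.0, -0.0, -1.0]]
contact_force: [0.2, -0.1, 0.4]
opening: 0.172
finger_force: 39.2
```

Call:
{"op": "arm_command", "data": {
  "commands": [
    [[0, 0, 0.002, 0, 0, 0, 0.005], [0, 0, 0.002, 0, 0, 0, 0.005], [0, 0, 0.002, 0, 0, 0, 0.005], [0, 0, 0.001, 0, 0, 0, 0.005], [0, 0, 0, 0, 0, 0, 0.005], [0, 0, 0, 0, 0, 0, 0.005]]
  ]
}}

```text
time_s: 16.37
position: [502.5, -42.8, 124.9]
tcp_rot: [[-0.146, 0.989, 0.001], [0.989, 0.146, -0.0], [-0.0, 0.001, -1.0]]
contact_force: [-0.6, -0.6, 0.9]
opening: 0.177
finger_force: 39.2
```

Contact is starting about as predicted (~125). I press on in 1 mm steps.

Call:
{"op": "arm_command", "data": {
  "commands": [
    [[0, 0, 0.001, 0, 0, 0, 0.005], [0, 0, 0.001, 0, 0, 0, 0.005], [0, 0, 0.001, 0, 0, 0, 0.005], [0, 0, 0, 0, 0, 0, 0.005], [0, 0, 0, 0, 0, 0, 0.005]]
  ]
}}

```text
time_s: 16.78
position: [502.5, -42.9, 121.9]
tcp_rot: [[-0.146, 0.989, 0.001], [0.989, 0.146, -0.0], [-0.0, 0.001, -1.0]]
contact_force: [-0.7, 0.5, 3.1]
opening: 0.177
finger_force: 39.2
```

Call:
{"op": "arm_command", "data": {
  "commands": [
    [[0, 0, 0.001, 0, 0, 0, 0.005], [0, 0, 0.001, 0, 0, 0, 0.005], [0, 0, 0, 0, 0, 0, 0.005], [0, 0, 0, 0, 0, 0, 0.005]]
  ]
}}

```text
time_s: 17.12
position: [502.6, -42.9, 119.9]
tcp_rot: [[-0.146, 0.989, 0.001], [0.989, 0.146, -0.0], [-0.0, 0.001, -1.0]]
contact_force: [-1.0, -0.1, 4.5]
opening: 0.175
finger_force: 39.3
```

Call:
{"op": "arm_command", "data": {
  "commands": [
    [[0, 0, 0.0006, 0, 0, 0, 0.005], [0, 0, 0, 0, 0, 0, 0.005], [0, 0, 0, 0, 0, 0, 0.005], [0, 0, 0, 0, 0, 0, 0.005]]
  ]
}}

```text
time_s: 17.45
position: [502.6, -42.9, 119.3]
tcp_rot: [[-0.146, 0.989, 0.001], [0.989, 0.146, -0.0], [-0.0, 0.001, -1.0]]
contact_force: [-1.4, 0.4, 4.4]
opening: 0.177
finger_force: 39.3
```

Call:
{"op": "arm_command", "data": {
  "commands": [
    [[0, 0, 0.0006, 0, 0, 0, 0.005], [0, 0, 0, 0, 0, 0, 0.005], [0, 0, 0, 0, 0, 0, 0.005], [0, 0, 0, 0, 0, 0, 0.005]]
  ]
}}

```text
time_s: 17.78
position: [502.7, -42.9, 118.9]
tcp_rot: [[-0.146, 0.989, 0.001], [0.989, 0.146, 0.0], [-0.0, 0.001, -1.0]]
contact_force: [-1.6, -0.4, 9.3]
opening: 0.175
finger_force: 40.0
```

Hard stop reached at about 9 N. I check that it holds, and check the stack.

Call:
{"op": "arm_command", "data": {
  "commands": [
    [[0, 0, 0.0001, 0, 0, 0, 0.005], [0, 0, 0, 0, 0, 0, 0.005], [0, 0, 0, 0, 0, 0, 0.005], [0, 0, 0, 0, 0, 0, 0.005], [0, 0, 0, 0, 0, 0, 0.005], [0, 0, 0, 0, 0, 0, 0.005]]
  ]
}}

```text
time_s: 18.28
position: [502.7, -42.9, 118.8]
tcp_rot: [[-0.146, 0.989, 0.001], [0.989, 0.146, 0.0], [-0.0, 0.001, -1.0]]
contact_force: [-1.0, 0.3, 9.7]
opening: 0.178
finger_force: 40.1
```

```bash
python3 - <<'E'
from h import *
from station import *
o=get_obs();rel(o,[502.4,-43.3,119],8.5)
c=camera("scene");cen=np.array([627,22])
print("base",faces(c,70,114,cen,8.5));print("up",faces(c,127,173,cen,8.5))
cv2.imwrite("pics/end.png",cv2.resize(c["image"][90:270,240:480],(800,600)))
E
```

```text
pos [502.7 -42.9 118.8] t 18.28 F [-1.   0.3  9.7] open 0.178 q [-28.0, 19.0, 31.0, 121.0, -14.0, 44.0, 19.0]
turn [ 0.0011  0.0001 -0.0019] shift before-turn axes [-0.0004 -0.0004 -0.0002] after-turn axes [-0.0004 -0.0004 -0.0002]
base {'front': (342, 'offset at s=mean 1: -31.85', 'slope deg 0.01', 'rms 0.5'), 'left': (194, 'offset at s=mean -1: 63.68', 'slope deg -0.01', 'rms 0.7')}
up {'front': (420, 'offset at s=mean 1: -31.40', 'slope deg -0.10', 'rms 0.6'), 'left': (237, 'offset at s=mean 0: 63.57', 'slope deg 0.09', 'rms 0.6')}
```

View pics/end.png

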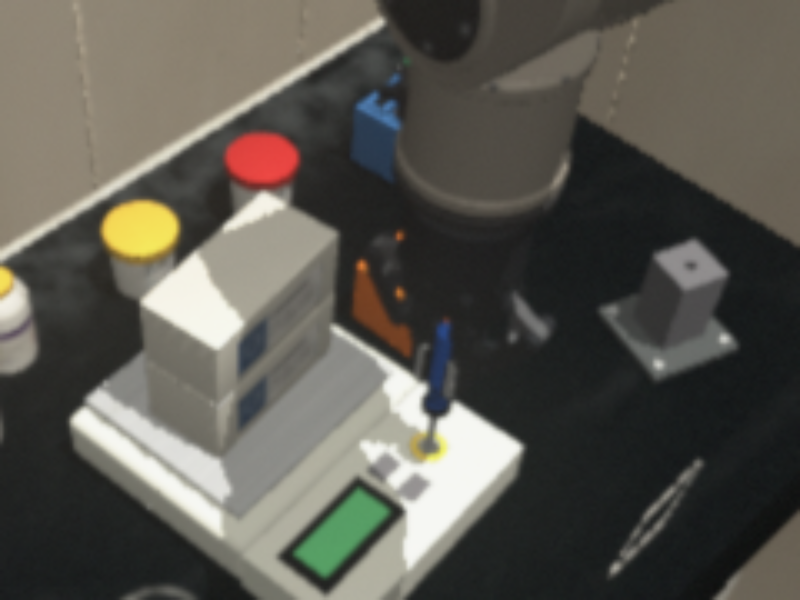

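The stack is flush at (240,330), and the stylus tip stands in the ring at (430,445), holding the button at its stop.

```bash
python3 -c "
from station import *
print(job_done())"
```

```text
the job is handed in; nothing more can be done
None
```

I handed the job in at about 18 s: the loose carton sits on the lower one, flush to within about 0.5 mm by the depth images, and the gripped stylus holds the red button at its hard stop with about 10 N; no result came back.

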